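Seat a three-armed sample rotor on its keyed drive shaft and switch the drive on

ROBOT

A 6-joint arm with a two-finger parallel gripper is mounted at the origin on a cart in front of the work surface, level with it; the furniture and walls round the work are solid. World frame = base frame: x ahead of the robot, y to its left, z up, the work surface at z = 0. Lengths are in m, angles in rad, forces in N, time in s.
With the tool pointing down it reaches from about 0.3 to 0.875 m from the base axis. Payload 6.4 kg.
Tool frame: the origin (TCP) lies at the centre of the arm's flange, where the gripper is bolted on; the fingertips stand 173 mm ahead of it and the grasp point (between the pads) lies 155 mm ahead of it; z points along the fingers, x is the direction in which the jaws open and shut, and the axes are right-handed (so a half turn about z gives the same grasp; the last joint's range is limited). The gripper opens to 85 mm and grips with 20 to 120 N. Pads are 22 mm wide; open, the fingers measure 114 mm over their backs; the gripper's body (76 mm by 85 mm) begins 54 mm behind the grasp point. The pads swing forward as they close: fully open they stand 13 mm farther back than shut.
Start: joints at [0.997, 0.181, 1.607, -0, 1.354, -0.206], TCP at [0.207, 0.537, 0.405] pointing down, gripper open.
Joint ranges: [-2.99, 2.99], [-0.89, 2.07], [0.3, 2.58], [-1.14, 4.28], [0, 2.63], [-3.12, 3.12]. Speed limits (rad/s): [2.57, 2.57, 3.01, 3.14, 3.14, 3.14].

INTERFACE

Orientations are given as a unit quaternion [w, x, y, z].
In Python, from bench import ctrl gives the robot as it stands. The module is installed in compiled form; this text tells all that it offers.
- The arm moves only by the tool move_arm, never from a script. Its argument "moves" is a list of rows, each an object of numbers: "gripper": the opening in per cent of the stroke, from 0 (shut) to 100 (fully open); "x", "y", "z": the shift along the tool's x, y, z in cm; "roll": the turn about the tool's z in degrees. In form: [{"gripper": .., "x": .., "y": .., "z": .., "roll": ..}, ...]. A call has 1 to 5 rows; each row shifts and turns the commanded pose from where the row before left it, along the tool's axes as they then stand; what a row does not reach is not made up. A row lasts 1/8 s, in which the tool goes at most 62.5 mm and 10.7 degrees, less where a joint would pass 70% of its speed; a pose out of reach is approached as far as the arm can. A call is refused whole if a number of a shift passes 6.25 or a number of a turn 10.7, either way. A call with a gripper value outside its range is refused whole. The fingers move at their own pace and stop on an object; the grip force is fixed at half the most. Time passes only in rows, so rows that do not move let the fingers close. It gives the time, the measured TCP pose, the force and the opening at its end, in the units of the state.
- ctrl.get_obs(): the state, without advancing time (a new reading comes with each control period).
- ctrl.camera(name): name is "scene" or "top"; returns a dict with "img" (480x640x3 uint8, red, green, blue), "fx", "fy", "cx", "cy" (pixels), "D" ([k1, k2, p1, p2, k3] as OpenCV has them; the pictures are not rectified), "world_from_camera" (4x4, takes a point from camera to world coordinates). Camera axes: x right, y up, looking along -z (the intrinsics and any distortion apply to the point x, -y, -z); pixel columns grow to the right and rows downward; lengths in m; the calibration is good to about 2 mm. A picture is of the moment at which its call begins. There is no depth.
- ctrl.hand_in(): hands the job in, once; it reports no verdict.
The state is a dict: "time_s": time; "q": joint angles; "dq": joint speeds; "joint_efforts": joint torques, N m; "eef_pos": TCP position; "eef_rot": TCP orientation; "wrist_force": force on the tool from outside, world axes, zero at the start; "torque": the same for the moment, N m; "opening": opening from 0.0 (shut) to 1.0 (fully open).
Only numpy, scipy, OpenCV 4.12 (cv2) and the standard library are available. Lean on these libraries where they do the work, as an engineer would, in place of code of your own. Each camera call takes 0.05 s, during which the arm holds its last target. There are 200 camera calls.

TASK

The three-armed rotor on the small mixer drive in the hood sits high, on top of the shaft's key: push it round by its arms, without lifting it, until its keyway drops over the key and it is fully home on the drive. Then nudge the drive's flush slide switch by its small orange ridge from the red dot across to the green one. Leave the vials, glassware, bottle and tape around it standing where they are.

Things in the scene. Friction and masses are not known exactly. Their poses are not given: they have to be found in the camera images.
- drive: fixed mixer drive, white, grey deck; origin on the bench under its upright shaft, z up; housing x -65 to 65, y -160 to 65 mm. Deck top z = 45 mm; flange round the shaft 60 mm across, top z = 49 mm; steel shaft 20 mm thick, ends at z = 115 mm. One brass key, 9 mm wide, on the flange against the shaft's +x side, reaching 16 mm from the axis, rounded top z = 63 mm.
- key_mark (a point): middle of a yellow stripe on the drive's deck that shows which way the key points: 47 mm from the shaft axis along the drive's +x, 22 mm long, 45 mm above the bench.
- rotor: loose rotor on the shaft, 0.25-0.5 kg; origin on its axis at the hub's underside, x along its keyway. Hub 49 mm across, 44 tall, bore 22.4; keyway 12 mm wide (0.1 rad play either way). Starts resting on the key, origin 14 mm over the flange, leaning to 4 degrees, 40 to 180 degrees from home; turns at about 2 N with brief knocks. With its x along the drive's x it drops 14 mm onto the flange and turns no more.
- yellow_boss (a point): top middle of the yellow-marked round boss at the end of the rotor's arm over the keyway (along rotor x). The rotor has three equal blue arms, at 0 (yellow mark), +120 and -120 degrees (steel marks): bars 12 mm wide, each with a boss 22 mm across centred 54 mm from the axis, 65 mm to the outside. Arms and bosses lie 22 to 36 mm above the rotor's origin.
- run_switch (a joint): slide switch of the drive: 0 m = off (red dot), 0.012 m = on (green dot); it moves towards the drive's +x. A detent holds it at either end; about 3 N carries it past the middle, from where it snaps over.
- switch_ridge (a point): top middle of the switch's small orange ridge, which moves with the switch. The ridge is 4 mm thick along the drive's x, 15 mm long along y and stands 6 mm above the black bezel and the flush thumb plate (their tops are 47 mm above the bench). Off, it is at x = -6, y = -115 mm in the drive's frame.
- vial_f0: bystander, loose: vial with a white screw cap, 27 mm across, 56 mm tall; origin under its middle
- vial_f1: bystander, loose: vial with a black screw cap, 27 mm across, 56 mm tall; origin under its middle
- vial_f2: bystander, loose: vial with a blue screw cap, 27 mm across, 56 mm tall; origin under its middle
- tape_roll: bystander, loose: roll of cream tape lying flat, 66 mm across, 19 mm tall; origin under its middle
- erlenmeyer_50: bystander, loose: small conical glass flask, 60 mm across, 75 mm tall; origin under its middle
- beaker_400: bystander, loose: clear beaker, 78 mm across, 111 mm tall; origin under its middle
- bottle_blue_cap: bystander, loose: bottle with a blue cap, 69 mm across, 126 mm tall; origin under its middle

How it is judged:
On the way, in this order (a step that is already met when the one before it is completed fails the run):
1. the rotor has dropped over the key and is fully home (z of rotor in the frame of drive below 0.052 m and horizontal distance between rotor and drive below 0.004 m and angle between rotor's own z axis and vertical below 0.06 rad and angle between the x axis of rotor and the x axis of drive, either way round below 0.25 rad), for 0.2 s.
2. the switch is across at the green dot (value of joint run_switch above 0.0105 m), for 0.1 s.
At the end, for the whole second after the job is handed in: the rotor sits home on the drive (underside within 3 mm of the flange, within 4 mm of the axis, level within 0.06 rad, keyway along the key within 0.25 rad) and at rest; the switch is on (beyond 10.5 of its 12 mm) (all of step 1 and value of joint run_switch above 0.0105 m and linear speed of rotor below 0.02 m/s); the robot touches nothing.
It fails at once if the rotor is lifted (more than 12 mm above the key) (z of rotor in the frame of drive above 0.075 m).
It fails at once if a bystander is pushed more than 30 mm or tipped (distance of any of vial_f0, vial_f1, vial_f2, tape_roll, erlenmeyer_50, beaker_400, bottle_blue_cap from where it was at the start of the episode above 0.03 m or angle between any of vial_f0, vial_f1, vial_f2, tape_roll, erlenmeyer_50, beaker_400, bottle_blue_cap's own z axis and vertical above 0.5 rad).
It also fails if it takes over 48 s, if anything falls off the work surface, if the arm or the gripper's body presses on something with over 40 N, if the wrist force passes 120 N, or if a joint passes its speed limit or range.

## Working session

There is one attempt and no reset: what is moved stays moved. The work goes in short steps, Python scripts to look and compute and a tool call to move; the robot and the scene stay as the last step left them, time stands still between calls to the robot, and variables do not carry over. Pictures are saved under pics/ and viewed, about 8 in all and at most 12, crops included, and the job is handed in when it is done.

Besides the shell and the picture viewer there is one more tool, called after "Request:" by a JSON object that holds its "op" and its "data", one argument or row to a line. move_arm: Moves the arm, as the interface text tells. Its arguments: {"type":"object","properties":{"moves":{"type":"array","items":{"type":"object","properties":{"gripper":{"type":"number"},"x":{"type":"number"},"y":{"type":"number"},"z":{"type":"number"},"roll":{"type":"number"}}}}},"required":["moves"]}

```bash
mkdir -p pics
cat > h.py <<'E'
import numpy as np, cv2
from bench import ctrl
def snap(n):
    c=ctrl.camera(n); return c
def ray(c,uv):
    K=np.array([[c['fx'],0,c['cx']],[0,c['fy'],c['cy']],[0,0,1]])
    p=cv2.undistortPoints(np.array([[uv]],float),K,np.array(c['D'],float))[0,0]
    T=np.array(c['world_from_camera']); d=T[:3,:3]@np.array([p[0],-p[1],-1]); return T[:3,3],d
def onz(c,uv,z):
    o,d=ray(c,uv); return o+d*(z-o[2])/d[2]
def proj(c,P):
    K=np.array([[c['fx'],0,c['cx']],[0,c['fy'],c['cy']],[0,0,1]])
    T=np.linalg.inv(np.array(c['world_from_camera'])); q=T[:3,:3]@np.array(P)+T[:3,3]
    return cv2.projectPoints(np.array([[q[0],-q[1],-q[2]]]),np.zeros(3),np.zeros(3),K,np.array(c['D'],float))[0][0,0]
def save(n,img,s=1):
    cv2.imwrite('pics/'+n,cv2.resize(cv2.cvtColor(img,cv2.COLOR_RGB2BGR),None,fx=s,fy=s,interpolation=cv2.INTER_CUBIC))
E
python3 - <<'E'
from h import *
for n in('scene','top'):
    c=snap(n); save(n+'0.png',c['img']); print(n,np.round(c['world_from_camera'],3).tolist(),c['fx'])
print(ctrl.get_obs())
E
```

```text
scene [[0.431, 0.505, -0.748, -0.124], [-0.902, 0.237, -0.36, -0.543], [-0.005, 0.83, 0.558, 0.582], [0.0, 0.0, 0.0, 1.0]] 504.22421448866226
top [[-0.009, 0.995, -0.099, 0.433], [-1.0, -0.009, 0.0, -0.234], [-0.001, 0.099, 0.995, 0.919], [0.0, 0.0, 0.0, 1.0]] 469.13748889365763
{'time_s': 0.1, 'q': array([ 9.96716595e-01,  1.81491413e-01,  1.60789160e+00,  4.20778203e-05,
        1.35382782e+00, -2.06271221e-01]), 'dq': array([-0.00015265, -0.00227507, -0.00334727, -0.00052436, -0.00181704,
       -0.00094276]), 'joint_efforts': array([-5.50282803e-04, -4.45876765e+01, -3.52238846e+01, -4.32856596e-04,
        3.94234565e-03, -3.81568850e-05]), 'eef_pos': array([0.20659244, 0.5363659 , 0.40386809]), 'eef_rot': array([ 2.92550695e-04,  8.24493472e-01,  5.65870885e-01, -7.54622934e-04]), 'wrist_force': array([-0.05751998, -0.21715402,  0.0155513 ]), 'torque': array([-0.04175045, -0.05757101,  0.03573831]), 'opening': 0.9962184495893214}
```

View pics/scene0.png

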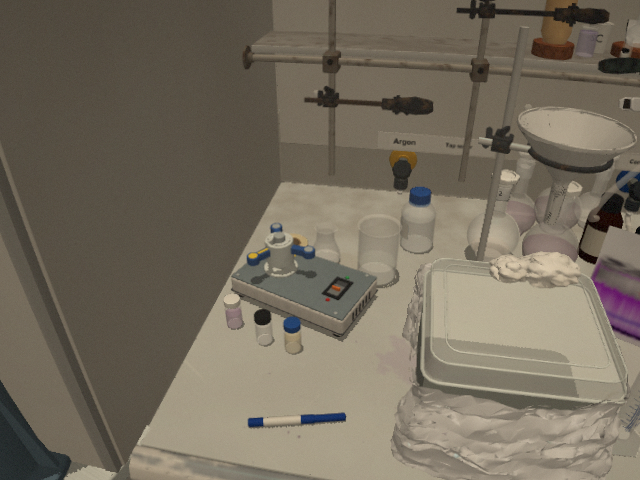

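View pics/top0.png

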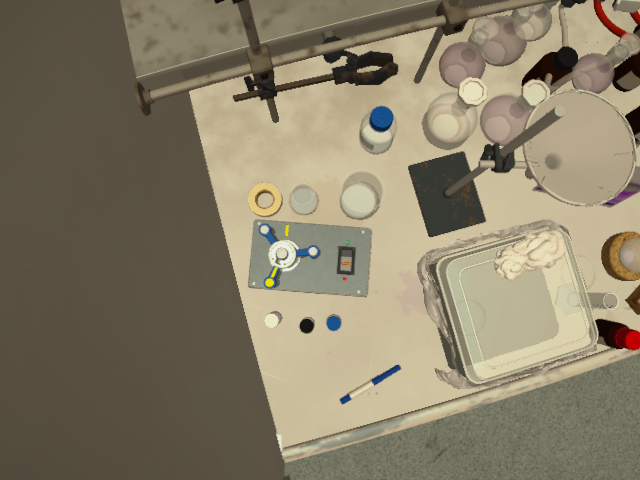

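Run:
```python
from h import *
c=snap('top');s=snap('scene')
for n,uv,z in [('edgeFar',(190,95),0),('cornerNear',(283,452),0),('frontR',(560,395),0),('railend',(143,98),.3),('shaft',(282,254),.115),('stripe',(287,230),.045),('yb',(270,282),.099),('b2',(264,230),.099),('b3',(313,251),.099),('tape',(265,199),.019),('flask',(303,200),.075),('beaker',(360,197),.0),('v0',(272,320),.056),('v1',(307,325),.056),('v2',(334,323),.056),('bottle',(381,117),.126),('red',(345,279),.045),('green',(347,242),.045),('dk1',(250,221),.045),('dk2',(371,229),.045),('dk3',(369,296),.045),('dk4',(249,288),.045)]:
    print(n,np.round(onz(c,uv,z),4))
for n,uv,z in [('corner',(140,450),0),('wallfoot back',(283,183),0),('left post foot',(130,465),0)]: print(n,np.round(onz(s,uv,z),3))
for P in [(0,0,0),(0.2,.5,.4),(.2,.5,.2)]: print(P,proj(s,P),proj(c,P))
save('top_c.png',c['img'][190:340,225:425],4); save('sc_c.png',s['img'][210:360,210:410],4)
```

```text
edgeFar [0.8256 0.0303 0.    ]
cornerNear [ 0.1129 -0.1607  0.    ]
frontR [ 0.2089 -0.7086  0.    ]
railend [0.6952 0.0111 0.3   ]
shaft [ 0.4874 -0.1699  0.115 ]
stripe [ 0.5371 -0.1738  0.045 ]
yb [ 0.4397 -0.1476  0.099 ]
b2 [ 0.5311 -0.137   0.099 ]
b3 [ 0.4932 -0.223   0.099 ]
tape [ 0.6014 -0.1292  0.019 ]
flask [ 0.5884 -0.2052  0.075 ]
beaker [ 0.6072 -0.316   0.    ]
v0 [ 0.3708 -0.1466  0.056 ]
v1 [ 0.3613 -0.2104  0.056 ]
v2 [ 0.3645 -0.2596  0.056 ]
bottle [ 0.7261 -0.3447  0.126 ]
red [ 0.4445 -0.2813  0.045 ]
green [ 0.5135 -0.286   0.045 ]
dk1 [ 0.5548 -0.1041  0.045 ]
dk2 [ 0.5376 -0.3315  0.045 ]
dk3 [ 0.4126 -0.3254  0.045 ]
dk4 [ 0.4293 -0.1028  0.045 ]
corner [ 0.113 -0.164  0.   ]
wallfoot back [0.851 0.032 0.   ]
left post foot [ 0.089 -0.167  0.   ]
(0, 0, 0) [ -8.70344319 463.0164797 ] [201.05792    508.77058165]
(0.2, 0.5, 0.4) [-160.63492577   84.56695475] [-199.52771457  444.51829189]
(0.2, 0.5, 0.2) [-116.92000245  189.58294314] [-111.27528008  421.17317061]
```

View pics/top_c.png

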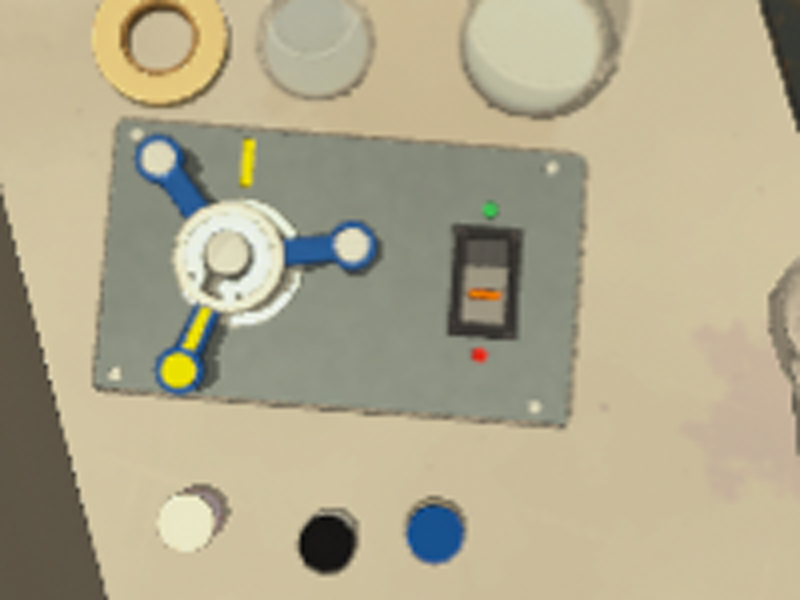

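View pics/sc_c.png

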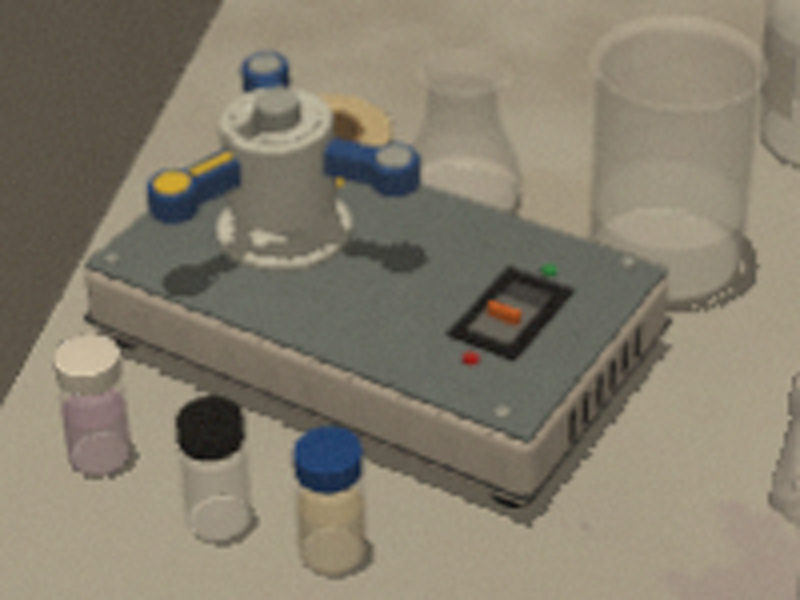

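Run:
```python
from h import *
s=snap('scene');c=snap('top')
a=[]
for k in (s,c):
    im=np.clip((k['img']/255.)**.5*255,0,255).astype(np.uint8).copy()
    for P in [(.113,-.162),(.45,-.07),(.83,.03)]:
        for z in (0,.1,.2,.3,.4,.6,.8):
            u=proj(k,(*P,z)); 
            if 0<=u[0]<640 and 0<=u[1]<480: cv2.circle(im,(int(u[0]),int(u[1])),3,(255,0,0),-1)
    a.append(im[:,:400])
save('lr.png',np.hstack(a))
```

```text
(no output)
```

View pics/lr.png

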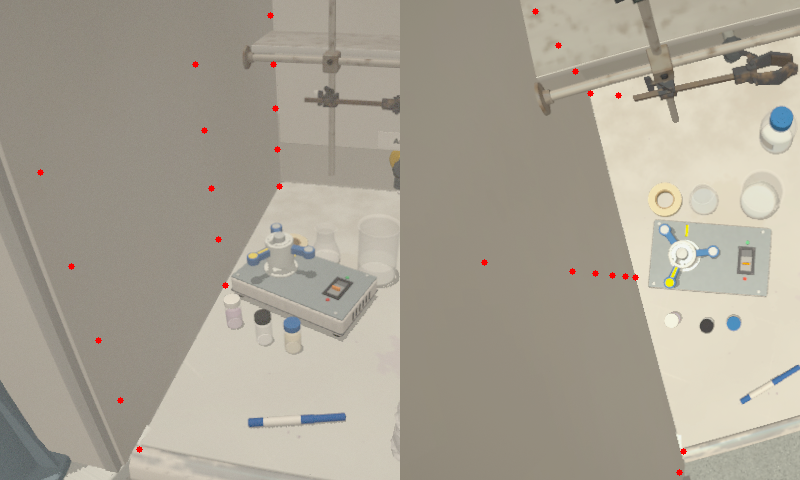

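Measured so far (top picture): the shaft is at (0.487, −0.169) and the drive's yaw is about −4.3°. The yellow boss is at about 160° in the drive frame, with the other arms at 40° and −80°. I'll turn the rotor clockwise with the shut gripper, working from the drive's −y side. That starts with a roll to line up with the drive, then a move in steps while watching the forces.

Request:
{"op": "move_arm", "data": {
  "moves": [
    {"gripper": 0, "roll": -8.4},
    {"gripper": 0, "roll": -8.4},
    {"gripper": 0, "x": -4, "y": 2},
    {"gripper": 0, "x": -4, "y": 2},
    {"gripper": 0, "x": -4, "y": 2}
  ]
}}

```text
validation failed for argument at $.mo...
```

Request:
{"op": "move_arm", "data": {
  "moves": [
    {"gripper": 0, "x": -4, "y": 2},
    {"gripper": 0, "x": -4, "y": 2},
    {"gripper": 0, "x": -4, "y": 2},
    {"gripper": 0, "x": -4, "y": 2}
  ]
}}

```text
validation failed for argument at $.mo...
```

Request:
{"op": "move_arm", "data": {
  "moves": [
    {"gripper": 0, "x": 0, "y": 0, "z": 0, "roll": -8.4},
    {"gripper": 0, "x": 0, "y": 0, "z": 0, "roll": -8.4},
    {"gripper": 0, "x": -4, "y": 2, "z": 0, "roll": 0},
    {"gripper": 0, "x": -4, "y": 2, "z": 0, "roll": 0},
    {"gripper": 0, "x": -4, "y": 2, "z": 0, "roll": 0}
  ]
}}

```text
time_s: 0.92
eef_pos: [0.2579, 0.4112, 0.4046]
eef_rot: [0.0, 0.733, 0.68, 0.0]
wrist_force: [0.6, -0.4, -0.6]
opening: -0.001
```

Request:
{"op": "move_arm", "data": {
  "moves": [
    {"gripper": 0, "x": -4, "y": 2, "z": 0, "roll": 0},
    {"gripper": 0, "x": -4, "y": 2, "z": 0, "roll": 0},
    {"gripper": 0, "x": -4, "y": 2, "z": 0, "roll": 0},
    {"gripper": 0, "x": -4, "y": 2, "z": 0, "roll": 0},
    {"gripper": 0, "x": -4, "y": 2, "z": 0, "roll": 0}
  ]
}}

```text
time_s: 1.55
eef_pos: [0.3427, 0.2042, 0.4049]
eef_rot: [0.0, 0.733, 0.68, 0.0]
wrist_force: [1.1, -0.1, 0.2]
opening: 0.0
```

Run:
```python
from h import *
s=snap('scene');c=snap('top')
save('w.png',np.hstack([s['img'][:,:400],c['img'][:,:400]]))
o=ctrl.get_obs(); print(o['q'],o['eef_pos'],o['joint_efforts'])
```

```text
[ 2.33872189e-01 -2.42381605e-01  2.01803804e+00 -1.31292638e-03
  1.36503747e+00 -1.25720330e+00] [0.34366748 0.2027769  0.40491422] [-1.62372675e+00 -2.28596896e+01 -3.51760089e+01 -3.53822513e-01
 -4.30993925e-03 -7.90883247e-01]
```

View pics/w.png

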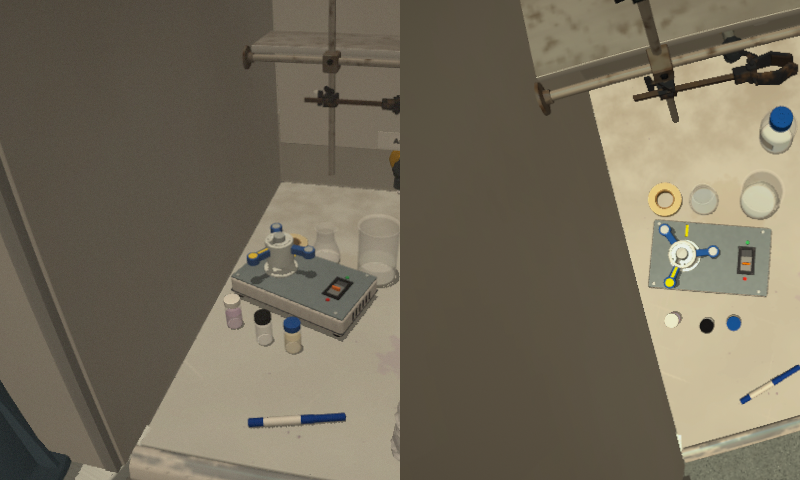

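The arm is still hidden behind the hood's side wall at TCP (0.34, 0.20). I'll go on gently and watch the force for any contact.

Request:
{"op": "move_arm", "data": {
  "moves": [
    {"gripper": 0, "x": -2, "y": 1, "z": 0, "roll": 0},
    {"gripper": 0, "x": -2, "y": 1, "z": 0, "roll": 0},
    {"gripper": 0, "x": -2, "y": 1, "z": 0, "roll": 0},
    {"gripper": 0, "x": -2, "y": 1, "z": 0, "roll": 0},
    {"gripper": 0, "x": -1, "y": 0.5, "z": 0, "roll": 0}
  ]
}}

```text
time_s: 2.28
eef_pos: [0.3808, 0.1122, 0.4047]
eef_rot: [-0.0, 0.733, 0.68, 0.0]
wrist_force: [-0.5, -0.1, -0.4]
opening: -0.004
```

Request:
{"op": "move_arm", "data": {
  "moves": [
    {"gripper": 0, "x": -1, "y": 0.5, "z": 0, "roll": 0},
    {"gripper": 0, "x": -1, "y": 0.5, "z": 0, "roll": 0},
    {"gripper": 0, "x": -1, "y": 0.5, "z": 0, "roll": 0},
    {"gripper": 0, "x": -1, "y": 0.5, "z": 0, "roll": 0},
    {"gripper": 0, "x": -1, "y": 0.5, "z": 0, "roll": 0}
  ]
}}

```text
time_s: 2.9
eef_pos: [0.4021, 0.06, 0.4047]
eef_rot: [-0.0, 0.733, 0.68, -0.0]
wrist_force: [0.2, 0.3, -0.5]
opening: 0.001
```

Request:
{"op": "move_arm", "data": {
  "moves": [
    {"gripper": 0, "x": -1, "y": 0.5, "z": 0, "roll": 0},
    {"gripper": 0, "x": -1, "y": 0.5, "z": 0, "roll": 0},
    {"gripper": 0, "x": -1, "y": 0.5, "z": 0, "roll": 0},
    {"gripper": 0, "x": -1, "y": 0.5, "z": 0, "roll": 0},
    {"gripper": 0, "x": -1, "y": 0.5, "z": 0, "roll": 0}
  ]
}}

```text
time_s: 3.52
eef_pos: [0.4233, 0.0083, 0.4047]
eef_rot: [0.0, 0.733, 0.68, 0.0]
wrist_force: [0.2, -0.2, 0.5]
opening: -0.006
```

Run:
```python
from h import *
o=ctrl.get_obs(); print(o['q'],o['eef_pos'],o['joint_efforts'],o['time_s'])
s=snap('scene');c=snap('top')
save('w2.png',np.hstack([s['img'][:,:400],c['img'][:,:400]]))
```

```text
[-2.62400596e-01 -1.77193992e-01  1.96557940e+00  1.60065119e-05
  1.35315809e+00 -1.75859415e+00] [0.42331481 0.00827788 0.40468647] [ 8.68076608e-01 -2.64627761e+01 -3.48897314e+01 -9.80973855e-03
  2.65698734e-02  2.32095513e-01] 3.525
```

View pics/w2.png

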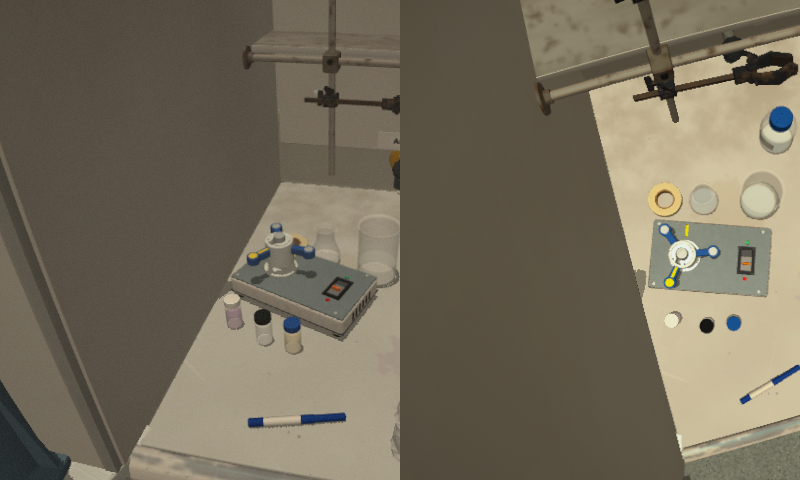

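No contact forces; the wall only hides the arm from view. I'll carry on.

Request:
{"op": "move_arm", "data": {
  "moves": [
    {"gripper": 0, "x": -1, "y": 0.5, "z": 0, "roll": 0},
    {"gripper": 0, "x": -1, "y": 0.5, "z": 0, "roll": 0},
    {"gripper": 0, "x": -1, "y": 0.5, "z": 0, "roll": 0},
    {"gripper": 0, "x": -1, "y": 0.5, "z": 0, "roll": 0},
    {"gripper": 0, "x": -1, "y": 0.5, "z": 0, "roll": 0}
  ]
}}

```text
time_s: 4.25
eef_pos: [0.4445, -0.0435, 0.4047]
eef_rot: [-0.0, 0.733, 0.68, -0.0]
wrist_force: [0.3, 0.6, 0.3]
opening: 0.002
```

Request:
{"op": "move_arm", "data": {
  "moves": [
    {"gripper": 0, "x": -1, "y": 0.5, "z": 0, "roll": 0},
    {"gripper": 0, "x": -1, "y": 0.5, "z": 0, "roll": 0},
    {"gripper": 0, "x": -1, "y": 0.5, "z": 0, "roll": 0},
    {"gripper": 0, "x": -1, "y": 0.5, "z": 0, "roll": 0},
    {"gripper": 0, "x": -1, "y": 0.5, "z": 0, "roll": 0}
  ]
}}

```text
time_s: 4.88
eef_pos: [0.4657, -0.0952, 0.4047]
eef_rot: [0.0, 0.733, 0.68, 0.0]
wrist_force: [0.8, -0.9, 0.2]
opening: -0.0
```

Request:
{"op": "move_arm", "data": {
  "moves": [
    {"gripper": 0, "x": -2, "y": 1, "z": 0, "roll": 0},
    {"gripper": 0, "x": -2, "y": 1, "z": 0, "roll": 0},
    {"gripper": 0, "x": -2, "y": 1, "z": 0, "roll": 0},
    {"gripper": 0, "x": -2, "y": 1, "z": 0, "roll": 0},
    {"gripper": 0, "x": -2, "y": 1, "z": 0, "roll": 0}
  ]
}}

```text
time_s: 5.5
eef_pos: [0.5084, -0.1995, 0.4046]
eef_rot: [-0.0, 0.733, 0.68, -0.0]
wrist_force: [-0.1, -0.3, -0.2]
opening: 0.001
```

```bash
cat >> h.py <<'E'
O=np.array([.487,-.169]); yaw=np.radians(-4.3)
R=np.array([[np.cos(yaw),-np.sin(yaw)],[np.sin(yaw),np.cos(yaw)]])
def drv(p): return np.round(1000*R.T@(np.array(p)[:2]-O),1)
E
python3 - <<'E'
from h import *
o=ctrl.get_obs(); print(o['q'],o['eef_pos'],o['time_s'],drv(o['eef_pos']))
s=snap('scene');c=snap('top')
save('w3.png',np.hstack([s['img'][:,:400],c['img'][:,100:500]]))
E
```

```text
[-5.91362792e-01  1.16684713e-01  1.67996998e+00 -1.90091684e-05
  1.34507232e+00 -2.08728303e+00] [ 0.50839168 -0.19950747  0.4045731 ] 5.5 [ 23.6 -28.8]
```

View pics/w3.png

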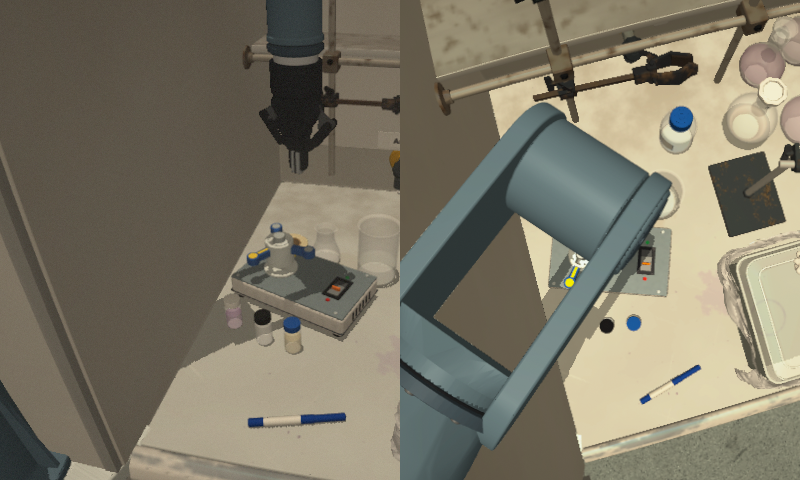

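The arm is now over the drive and the top view is blocked, but the scene view is clear. I'll enter between the arms at about −27°, with the tips at z = 0.085 so the gripper's knuckles stay above the shaft end.

Request:
{"op": "move_arm", "data": {
  "moves": [
    {"gripper": 0, "x": 0.7, "y": 1.85, "z": 0, "roll": 0},
    {"gripper": 0, "x": 0, "y": 0, "z": 5, "roll": 0},
    {"gripper": 0, "x": 0, "y": 0, "z": 5, "roll": 0},
    {"gripper": 0, "x": 0, "y": 0, "z": 3, "roll": 0},
    {"gripper": 0, "x": 0, "y": 0, "z": 1.6, "roll": 0}
  ]
}}

```text
time_s: 6.22
eef_pos: [0.5263, -0.1917, 0.2568]
eef_rot: [-0.002, 0.733, 0.68, -0.0]
wrist_force: [0.2, -0.6, 1.1]
opening: 0.001
```

Run:
```python
from h import *
o=ctrl.get_obs(); print(o['eef_pos'],o['wrist_force'],drv(o['eef_pos']))
s=snap('scene'); save('p1.png',s['img'][150:350,180:420],3)
```

```text
[ 0.52630708 -0.19174896  0.25677618] [ 0.18512435 -0.56090266  1.08001119] [ 40.9 -19.7]
```

View pics/p1.png

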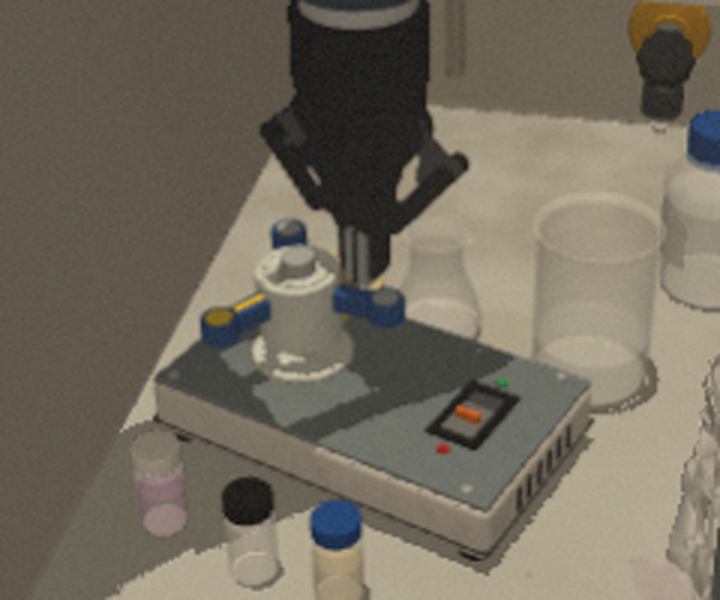

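The gripper is between the arms, just behind the steel boss at crop pixel (388,305). I'll push in a clockwise arc now.

Request:
{"op": "move_arm", "data": {
  "moves": [
    {"gripper": 0, "x": -0.73, "y": -0.24, "z": 0, "roll": 0},
    {"gripper": 0, "x": -0.62, "y": -0.53, "z": 0, "roll": 0},
    {"gripper": 0, "x": -0.53, "y": -0.62, "z": 0, "roll": 0},
    {"gripper": 0, "x": -0.41, "y": -0.71, "z": 0, "roll": 0},
    {"gripper": 0, "x": -0.28, "y": -0.77, "z": 0, "roll": 0}
  ]
}}

```text
time_s: 6.9
eef_pos: [0.4959, -0.2161, 0.2591]
eef_rot: [0.0, 0.733, 0.68, 0.0]
wrist_force: [2.0, 0.1, 1.1]
opening: 0.004
```

Request:
{"op": "move_arm", "data": {
  "moves": [
    {"gripper": 0, "x": -0.14, "y": -0.81, "z": 0, "roll": 0},
    {"gripper": 0, "x": 0, "y": -0.82, "z": 0, "roll": 0},
    {"gripper": 0, "x": 0.14, "y": -0.81, "z": 0, "roll": 0},
    {"gripper": 0, "x": 0.28, "y": -0.77, "z": 0, "roll": 0},
    {"gripper": 0, "x": 0.41, "y": -0.71, "z": 0, "roll": 0}
  ]
}}

```text
time_s: 7.52
eef_pos: [0.4574, -0.2059, 0.2589]
eef_rot: [0.0, 0.733, 0.68, -0.0]
wrist_force: [2.2, -0.7, 0.3]
opening: -0.001
```

Run:
```python
from h import *
o=ctrl.get_obs(); print(o['eef_pos'],o['wrist_force'],drv(o['eef_pos']))
s=snap('scene'); save('p2.png',s['img'][150:350,180:420],3)
```

```text
[ 0.45737661 -0.2059062   0.25891479] [ 2.19323774 -0.69694208  0.31028874] [-26.8 -39. ]
```

View pics/p2.png

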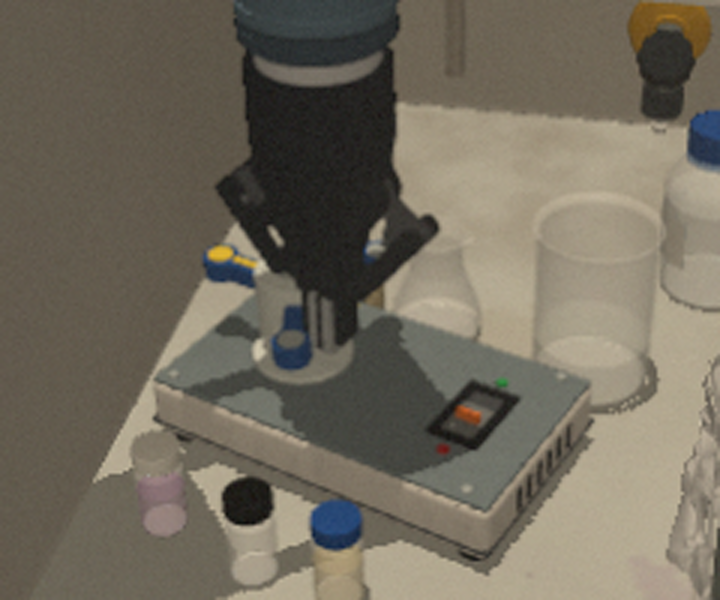

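The rotor turns freely: the yellow boss is now at crop (222,257) and the pushed boss at (292,350). I'll finish this stroke, lift clear, and take the next arm.

Request:
{"op": "move_arm", "data": {
  "moves": [
    {"gripper": 0, "x": 0.53, "y": -0.62, "z": 0, "roll": 0},
    {"gripper": 0, "x": 0.62, "y": -0.53, "z": 0, "roll": 0},
    {"gripper": 0, "x": 0.71, "y": -0.41, "z": 0, "roll": 0},
    {"gripper": 0, "x": -0.6, "y": 0.4, "z": 0, "roll": 0},
    {"gripper": 0, "x": 0, "y": 0, "z": -5, "roll": 0}
  ]
}}

```text
time_s: 8.2
eef_pos: [0.4455, -0.1919, 0.3052]
eef_rot: [-0.005, 0.733, 0.68, -0.001]
wrist_force: [1.3, -1.1, 0.3]
opening: -0.003
```

Request:
{"op": "move_arm", "data": {
  "moves": [
    {"gripper": 0, "x": 0, "y": 0, "z": -1, "roll": 0},
    {"gripper": 0, "x": 0.3, "y": 4.05, "z": 0, "roll": 0},
    {"gripper": 0, "x": 0.3, "y": 4.05, "z": 0, "roll": 0},
    {"gripper": 0, "x": 0, "y": 0, "z": 0, "roll": 0}
  ]
}}

```text
time_s: 8.7
eef_pos: [0.5297, -0.1927, 0.3176]
eef_rot: [-0.001, 0.733, 0.681, -0.0]
wrist_force: [-0.6, -0.3, -0.4]
opening: -0.001
```

Run:
```python
from h import *
o=ctrl.get_obs(); print(o['eef_pos'],o['wrist_force'],drv(o['eef_pos']))
s=snap('scene'); save('p3.png',s['img'][150:350,180:420],3)
```

```text
[ 0.52969807 -0.19267871  0.31760612] [-0.63176954 -0.34072182 -0.4116646 ] [ 44.4 -20.4]
```

View pics/p3.png

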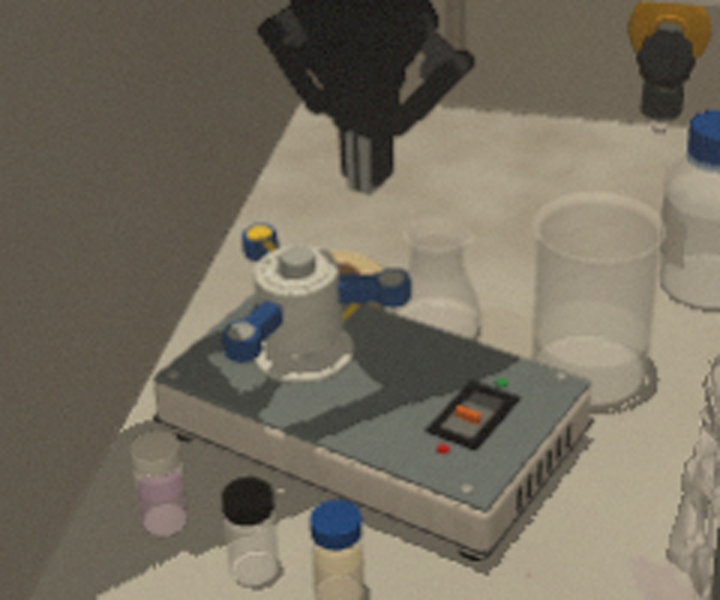

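```bash
cat >> h.py <<'E'
def yellow():
    s=snap('scene'); hsv=cv2.cvtColor(s['img'],cv2.COLOR_RGB2HSV)
    m=cv2.inRange(hsv,(18,150,90),(34,255,255)); m[:200]=0; m[300:]=0; m[:,:200]=0; m[:,340:]=0
    n,l,st,ce=cv2.connectedComponentsWithStats(m)
    for i in range(1,n):
        if st[i,4]>5:
            print('yel',np.round(ce[i],1),st[i,4],[(z,drv(onz(s,ce[i],z))) for z in (.085,.099)])
    return s
E
python3 - <<'E'
from h import *
s=yellow()
for uv in [(311.3,245),(266.7,228.7),(260,261.5)]:
    d=drv(onz(s,uv,.099)); print(d,np.hypot(*d),np.degrees(np.arctan2(d[1],d[0])))
E
```

```text
yel [265.9 227.4] 25 [(0.085, array([47.9, 62.7])), (0.099, array([30.2, 49.1]))]
yel [296.1 253.1] 9 [(0.085, array([  5.9, -29.6])), (0.099, array([-10.6, -40.6]))]
[ 22.3 -50.3] 55.02163210956214 -66.09037664938725
[27.4 45.5] 53.11318103823193 58.94374148256534
[-59.5  -2. ] 59.53360395608517 -178.07481629167685
```

Request:
{"op": "move_arm", "data": {
  "moves": [
    {"gripper": 0, "x": 0, "y": 0, "z": 4, "roll": 0},
    {"gripper": 0, "x": 0, "y": 0, "z": 1.9, "roll": 0},
    {"gripper": 0, "x": 0, "y": 0, "z": 0, "roll": 0},
    {"gripper": 0, "x": -0.98, "y": -0.84, "z": 0, "roll": 0},
    {"gripper": 0, "x": -0.58, "y": -0.58, "z": 0, "roll": 0}
  ]
}}

```text
time_s: 9.43
eef_pos: [0.5128, -0.2079, 0.2609]
eef_rot: [0.001, 0.733, 0.68, 0.0]
wrist_force: [0.9, 0.8, -0.0]
opening: -0.001
```

Request:
{"op": "move_arm", "data": {
  "moves": [
    {"gripper": 0, "x": -0.47, "y": -0.67, "z": 0, "roll": 0},
    {"gripper": 0, "x": -0.35, "y": -0.74, "z": 0, "roll": 0},
    {"gripper": 0, "x": -0.12, "y": -0.39, "z": 0, "roll": 0}
  ]
}}

```text
time_s: 9.8
eef_pos: [0.4938, -0.2156, 0.26]
eef_rot: [0.0, 0.733, 0.68, -0.0]
wrist_force: [0.5, 0.3, 0.2]
opening: -0.002
```

Run:
```python
from h import *
s=yellow();o=ctrl.get_obs(); print(o['eef_pos'],o['wrist_force'],drv(o['eef_pos']))
```

```text
yel [288.6 233.1] 14 [(0.085, array([52.4, 15.8])), (0.099, array([34.6,  3.6]))]
yel [295.9 253.2] 8 [(0.085, array([  5.4, -29.5])), (0.099, array([-11.2, -40.4]))]
[ 0.49357238 -0.21551009  0.25983396] [-1.10200587  0.19744346 -0.55587436] [ 10.  -45.9]
```

Request:
{"op": "move_arm", "data": {
  "moves": [
    {"gripper": 0, "x": -0.06, "y": -0.33, "z": 0, "roll": 0},
    {"gripper": 0, "x": -0.04, "y": -0.33, "z": 0, "roll": 0},
    {"gripper": 0, "x": 0, "y": -0.33, "z": 0, "roll": 0}
  ]
}}

```text
time_s: 10.22
eef_pos: [0.4842, -0.2153, 0.2597]
eef_rot: [-0.0, 0.733, 0.68, -0.0]
wrist_force: [-0.3, 0.3, 0.3]
opening: -0.001
```

Run:
```python
from h import *
s=yellow();o=ctrl.get_obs(); print(o['eef_pos'],o['wrist_force'],drv(o['eef_pos']))
```

```text
yel [289.8 237.1] 8 [(0.085, array([42.3,  6.7])), (0.099, array([24.7, -5.2]))]
[ 0.48391319 -0.21526381  0.25954502] [ 0.48444927 -0.75828923 -0.42468771] [  0.4 -46.4]
```

Request:
{"op": "move_arm", "data": {
  "moves": [
    {"gripper": 0, "x": 0.01, "y": -0.33, "z": 0, "roll": 0},
    {"gripper": 0, "x": 0.04, "y": -0.33, "z": 0, "roll": 0}
  ]
}}

```text
time_s: 10.52
eef_pos: [0.4777, -0.2144, 0.2597]
eef_rot: [0.0, 0.733, 0.68, -0.0]
wrist_force: [0.6, -0.0, 0.3]
opening: 0.003
```

Run:
```python
from h import *
s=yellow();o=ctrl.get_obs(); print(o['eef_pos'],o['wrist_force'],drv(o['eef_pos']))
```

```text
[ 0.47734608 -0.21422916  0.25955353] [-1.09743371 -0.41916986 -0.14792545] [ -6.2 -45.8]
```

```bash
cat >> h.py <<'E'
def world(d,z):
    p=O+R@(np.array(d)/1000.); return (*p,z)
def blue(s):
    hsv=cv2.cvtColor(s['img'],cv2.COLOR_RGB2HSV)
    m=cv2.inRange(hsv,(100,130,30),(125,255,255)); m[:200]=0; m[300:]=0; m[:,:220]=0; m[:,350:]=0
    n,l,st,ce=cv2.connectedComponentsWithStats(m)
    for i in range(1,n):
        if st[i,4]>5: print('blue',np.round(ce[i],1),st[i].tolist())
    for zz,nm in ((.049,'home'),(.063,'up')):
        for a in (0,120,-120): 
            d=54*np.array([np.cos(np.radians(a)),np.sin(np.radians(a))]); print(nm,a,np.round(proj(s,world(d,zz+.029)),1))
E
python3 - <<'E'
from h import *
s=yellow(); blue(s); save('p4.png',s['img'][190:310,210:370],5)
E
```

```text
blue [255.9 253.8] [244, 250, 22, 11, 77]
blue [298.4 271.1] [295, 269, 7, 4, 11]
home 0 [296.5 238.2]
home 120 [248.9 253.4]
home -120 [294.4 269.5]
up 0 [296.3 231.7]
up 120 [248.2 246.8]
up -120 [294.1 262.7]
```

View pics/p4.png

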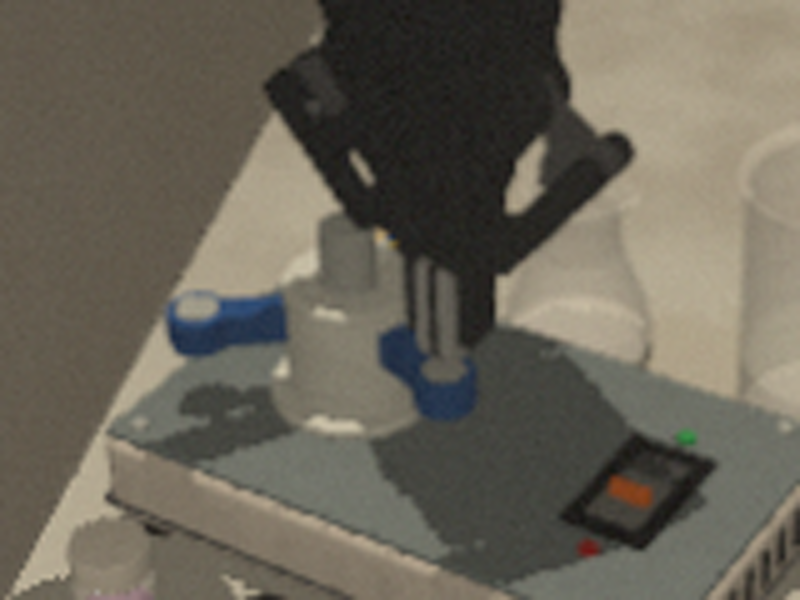

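The rotor is home: the shaft now stands well proud of the hub, and the blue bosses at pixels (249,253) and (298,271) match the predicted home positions, not the raised ones. I'll lift off and go to the switch, measuring the orange ridge first.

Request:
{"op": "move_arm", "data": {
  "moves": [
    {"gripper": 0, "x": 0, "y": 0, "z": -4, "roll": 0},
    {"gripper": 0, "x": 0, "y": 0, "z": -2, "roll": 0},
    {"gripper": 0, "x": -3.5, "y": -1, "z": 0, "roll": 0},
    {"gripper": 0, "x": -3.4, "y": -1.2, "z": 0, "roll": 0},
    {"gripper": 0, "x": 0, "y": 0, "z": 0, "roll": 0}
  ]
}}

```text
time_s: 11.25
eef_pos: [0.4501, -0.2834, 0.3199]
eef_rot: [0.0, 0.734, 0.679, -0.0]
wrist_force: [0.4, 0.9, -0.6]
opening: -0.001
```

```bash
cat >> h.py <<'E'
def orange():
    s=snap('scene'); hsv=cv2.cvtColor(s['img'],cv2.COLOR_RGB2HSV)
    for nm,lo,hi,z in (('orange',(5,140,60),(16,255,255),.052),('green',(45,120,40),(85,255,255),.045),('red',(0,170,60),(4,255,255),.045)):
        m=cv2.inRange(hsv,lo,hi); m[:260]=0; m[320:]=0; m[:,:310]=0; m[:,380:]=0
        n,l,st,ce=cv2.connectedComponentsWithStats(m)
        for i in range(1,n):
            if st[i,4]>2: print(nm,np.round(ce[i],1),st[i,4],drv(onz(s,ce[i],z)))
    return s
E
python3 - <<'E'
from h import *
s=orange(); blue(s);yellow();o=ctrl.get_obs(); print(o['eef_pos'],o['wrist_force'],drv(o['eef_pos']))
E
```

```text
orange [335.4 287.7] 34 [  -7.2 -113.6]
green [347.  277.2] 4 [  35.3 -113.3]
red [327.  299.5] 6 [ -33. -112.]
blue [259.6 251.4] [254, 250, 12, 4, 37]
blue [248.5 254.8] [245, 254, 8, 2, 8]
blue [291.2 258.8] [287, 256, 10, 8, 37]
home 0 [296.5 238.2]
home 120 [248.9 253.4]
home -120 [294.4 269.5]
up 0 [296.3 231.7]
up 120 [248.2 246.8]
up -120 [294.1 262.7]
yel [293.4 232.9] 20 [(0.085, array([57.2,  8.6])), (0.099, array([39.2, -3.4]))]
yel [290. 237.] 7 [(0.085, array([42.8,  6.6])), (0.099, array([25.2, -5.4]))]
yel [296.7 252.7] 6 [(0.085, array([  7.5, -29.7])), (0.099, array([ -9.1, -40.7]))]
[ 0.45064376 -0.2815563   0.31953057] [ 0.36204619  0.60395798 -0.22333234] [ -27.8 -115. ]
```

Request:
{"op": "move_arm", "data": {
  "moves": [
    {"gripper": 0, "x": 0, "y": 0, "z": 5, "roll": 0},
    {"gripper": 0, "x": 0, "y": 0, "z": 3, "roll": 0},
    {"gripper": 0, "x": 0, "y": 0, "z": 1, "roll": 0},
    {"gripper": 0, "x": 0, "y": 0, "z": 0.5, "roll": 0},
    {"gripper": 0, "x": 0, "y": 0, "z": 0, "roll": 0}
  ]
}}

```text
time_s: 11.98
eef_pos: [0.4513, -0.2817, 0.2255]
eef_rot: [0.001, 0.733, 0.68, 0.0]
wrist_force: [0.0, -0.1, 0.5]
opening: -0.004
```

Request:
{"op": "move_arm", "data": {
  "moves": [
    {"gripper": 0, "x": 0, "y": 0, "z": 0.25, "roll": 0},
    {"gripper": 0, "x": 0, "y": 0, "z": 0, "roll": 0}
  ]
}}

```text
time_s: 12.22
eef_pos: [0.4509, -0.2818, 0.2228]
eef_rot: [0.001, 0.733, 0.68, 0.0]
wrist_force: [0.5, -0.8, 0.2]
opening: -0.003
```

Request:
{"op": "move_arm", "data": {
  "moves": [
    {"gripper": 0, "x": 0, "y": 0.3, "z": 0, "roll": 0},
    {"gripper": 0, "x": 0, "y": 0.3, "z": 0, "roll": 0},
    {"gripper": 0, "x": 0, "y": 0.3, "z": 0, "roll": 0},
    {"gripper": 0, "x": 0, "y": 0.3, "z": 0, "roll": 0}
  ]
}}

```text
time_s: 12.72
eef_pos: [0.4627, -0.2825, 0.2221]
eef_rot: [-0.0, 0.733, 0.68, -0.0]
wrist_force: [-1.7, -1.0, 1.7]
opening: -0.0
```

Run:
```python
from h import *
s=orange();o=ctrl.get_obs(); print(o['eef_pos'],o['wrist_force'],drv(o['eef_pos']))
```

```text
red [327.  299.5] 6 [ -33. -112.]
[ 0.46298825 -0.28255911  0.22218915] [-2.03290349 -0.18427715  0.2300605 ] [ -15.4 -115. ]
```

Request:
{"op": "move_arm", "data": {
  "moves": [
    {"gripper": 0, "x": 0, "y": 0.2, "z": 0, "roll": 0},
    {"gripper": 0, "x": 0, "y": 0.2, "z": 0, "roll": 0},
    {"gripper": 0, "x": 0, "y": 0.2, "z": 0, "roll": 0}
  ]
}}

```text
time_s: 13.15
eef_pos: [0.4689, -0.2829, 0.2222]
eef_rot: [0.0, 0.733, 0.68, 0.0]
wrist_force: [0.4, 0.3, 0.1]
opening: 0.005
```

Run:
```python
from h import *
s=orange();o=ctrl.get_obs(); print(o['eef_pos'],o['wrist_force'],drv(o['eef_pos']))
```

```text
red [327.  299.5] 6 [ -33. -112.]
[ 0.46914492 -0.2829558   0.22227402] [-0.18741242  0.05329284  0.02713045] [  -9.3 -115. ]
```

The force dropped to nothing, so the switch probably snapped over. I'll back off, lift, and check.

Request:
{"op": "move_arm", "data": {
  "moves": [
    {"gripper": 0, "x": 0, "y": -0.6, "z": 0, "roll": 0},
    {"gripper": 0, "x": 0, "y": 0, "z": -4, "roll": 0},
    {"gripper": 0, "x": 0, "y": 0, "z": -5, "roll": 0},
    {"gripper": 0, "x": 0, "y": 0, "z": -5, "roll": 0},
    {"gripper": 0, "x": 0, "y": 0, "z": 0, "roll": 0}
  ]
}}

```text
time_s: 13.82
eef_pos: [0.4635, -0.2834, 0.3671]
eef_rot: [0.005, 0.733, 0.68, 0.0]
wrist_force: [-0.3, -0.9, -0.5]
opening: -0.002
```

Run:
```python
from h import *
s=orange();blue(s);yellow();o=ctrl.get_obs(); print(o['eef_pos'],o['wrist_force'],drv(o['eef_pos']))
```

```text
orange [339.1 283.9] 37 [   4.7 -114.1]
green [347.  277.2] 4 [  35.3 -113.3]
red [327.  299.5] 6 [ -33. -112.]
blue [259.8 251.4] [254, 250, 12, 4, 38]
blue [291.3 259. ] [287, 256, 10, 8, 40]
home 0 [296.5 238.2]
home 120 [248.9 253.4]
home -120 [294.4 269.5]
up 0 [296.3 231.7]
up 120 [248.2 246.8]
up -120 [294.1 262.7]
yel [293.3 232.8] 21 [(0.085, array([57.4,  8.8])), (0.099, array([39.4, -3.3]))]
yel [290.  237.2] 6 [(0.085, array([42.4,  6.3])), (0.099, array([24.8, -5.7]))]
yel [296.5 253. ] 6 [(0.085, array([  6.5, -30. ])), (0.099, array([-10. , -40.9]))]
[ 0.46243848 -0.28234796  0.36238335] [ 0.0804539   0.47039249 -0.49943793] [ -16.  -114.9]
```

The ridge moved 11.9 mm, so the switch is on. Before handing in I'll check the rotor's height from the three boss tops.

Run:
```python
from h import *
s=snap('scene')
for n,uv in (('Y',(293.3,232.8)),('B',(249.4,250.8)),('A',(299,263.6))):
    for z in (.079,.082,.085,.088,.091):
        d=drv(onz(s,uv,z)); print(n,z,round(np.hypot(*d),1),round(np.degrees(np.arctan2(d[1],d[0])),1))
```

```text
Y 0.079 66.6 12.1
Y 0.082 62.4 10.5
Y 0.085 58.1 8.7
Y 0.088 53.9 6.7
Y 0.091 49.8 4.3
B 0.079 54.2 113.2
B 0.082 53.0 117.6
B 0.085 52.3 122.4
B 0.088 51.9 127.1
B 0.091 51.9 132.0
A 0.079 46.6 -102.9
A 0.082 49.6 -106.2
A 0.085 52.7 -109.1
A 0.088 56.0 -111.6
A 0.091 59.4 -113.8
```

The heights are consistent with home but only to about 3 mm. I'll swing the arm back the way it came so both cameras see the rotor for a proper two-view check.

Request:
{"op": "move_arm", "data": {
  "moves": [
    {"gripper": 0, "x": 3, "y": -1, "z": -4, "roll": 0},
    {"gripper": 0, "x": 4, "y": -1, "z": 0, "roll": 0},
    {"gripper": 0, "x": 4, "y": -1, "z": 0, "roll": 0},
    {"gripper": 0, "x": 4, "y": -1, "z": 0, "roll": 0},
    {"gripper": 0, "x": 4, "y": -1, "z": 0, "roll": 0}
  ]
}}

```text
time_s: 14.6
eef_pos: [0.4261, -0.0879, 0.4002]
eef_rot: [-0.002, 0.733, 0.68, -0.001]
wrist_force: [1.1, 0.3, -0.7]
opening: 0.001
```

Request:
{"op": "move_arm", "data": {
  "moves": [
    {"gripper": 0, "x": 4, "y": -1, "z": 0, "roll": 0},
    {"gripper": 0, "x": 4, "y": -1, "z": 0, "roll": 0},
    {"gripper": 0, "x": 4, "y": -1, "z": 0, "roll": 0},
    {"gripper": 0, "x": 4, "y": -1, "z": 0, "roll": 0},
    {"gripper": 0, "x": 4, "y": -1, "z": 0, "roll": 0}
  ]
}}

```text
time_s: 15.22
eef_pos: [0.3911, 0.1151, 0.4004]
eef_rot: [-0.001, 0.733, 0.68, -0.001]
wrist_force: [0.6, -0.3, -0.4]
opening: 0.002
```

Run:
```python
from h import *
o=ctrl.get_obs(); print(o['time_s'],o['eef_pos'],o['wrist_force'])
s=snap('scene');c=snap('top')
def comps(k,lo,hi,box,amin=6):
    hsv=cv2.cvtColor(k['img'],cv2.COLOR_RGB2HSV); m=cv2.inRange(hsv,lo,hi)
    w=np.zeros_like(m); y0,y1,x0,x1=box; w[y0:y1,x0:x1]=m[y0:y1,x0:x1]
    n,l,st,ce=cv2.connectedComponentsWithStats(w)
    return [(np.round(ce[i],1),st[i].tolist()) for i in range(1,n) if st[i,4]>=amin]
Y=((18,150,90),(34,255,255)); B=((100,130,30),(125,255,255))
print('S yel',comps(s,*Y,(205,300,220,340)));print('T yel',comps(c,*Y,(205,300,240,335)))
print('S blue',comps(s,*B,(205,300,220,340)));print('T blue',comps(c,*B,(205,300,240,335)))
orange()
for z in (.049,.063):
    print(z,'yellow boss top home', proj(s,world((54,0),z+.036)),proj(c,world((54,0),z+.036)))
save('end_s.png',s['img'][190:310,210:370],5);save('end_t.png',c['img'][200:310,235:395],5)
```

```text
15.225 [0.39110692 0.11509169 0.40036769] [ 0.58594926 -0.32527436 -0.35166816]
S yel [(array([293.3, 233. ]), [290, 232, 7, 3, 19]), (array([290. , 237.2]), [289, 236, 3, 3, 6]), (array([296.5, 253. ]), [295, 252, 4, 3, 6])]
T yel [(array([281.4, 223.4]), [278, 220, 8, 8, 50]), (array([286.8, 230.8]), [286, 226, 3, 10, 19]), (array([282. , 234.5]), [281, 230, 3, 10, 30])]
S blue [(array([259.7, 251.5]), [254, 250, 12, 5, 39]), (array([292.9, 261.2]), [287, 256, 15, 14, 46])]
T blue [(array([285.1, 226.2]), [284, 219, 4, 15, 17]), (array([302.8, 262.7]), [295, 258, 22, 11, 84]), (array([264.1, 266.8]), [253, 260, 21, 17, 105]), (array([311.3, 271.1]), [306, 269, 10, 4, 13])]
orange [338.8 283.6] 34 [   5.2 -113.3]
green [347.2 277.4] 5 [  35.1 -113.8]
red [327.  299.5] 6 [ -33. -112.]
0.049 yellow boss top home [296.42618153 235.00675466] [285.02602928 225.31579179]
0.063 yellow boss top home [296.1787978  228.44701816] [284.44635501 224.30518712]
```

Run:
```python
from h import *
s=snap('scene');c=snap('top')
def tri(u,v):
    a,d=ray(s,u);b,e=ray(c,v); t=np.linalg.lstsq(np.c_[d,-e],b-a,rcond=None)[0]
    p,q=a+d*t[0],b+e*t[1]; return (p+q)/2,np.linalg.norm(p-q)
def yc(img,box):
    hsv=cv2.cvtColor(img,cv2.COLOR_RGB2HSV); m=cv2.inRange(hsv,(18,150,90),(34,255,255)); y0,y1,x0,x1=box
    n,l,st,ce=cv2.connectedComponentsWithStats(m[y0:y1,x0:x1]); i=1+st[1:,4].argmax(); return ce[i]+[x0,y0],st[i].tolist()
ld=lambda f:cv2.cvtColor(cv2.imread('pics/'+f),cv2.COLOR_BGR2RGB)
for nm,si,bs,ci,bt in (('start',ld('scene0.png'),(240,280,235,275),ld('top0.png'),(268,300,255,285)),('now',s['img'],(225,236,285,300),c['img'],(215,229,270,285))):
    u,a=yc(si,bs);v,b=yc(ci,bt); p,g=tri(u,v); d=drv(p); print(nm,u,a,v,b,np.round(p,4),'gap',round(g,4),d,np.hypot(*d),np.degrees(np.arctan2(d[1],d[0])))
im0=ld('scene0.png')
```

```text
start [252.5        255.20588235] [14, 13, 8, 5, 34] [269.22222222 282.25925926] [11, 10, 8, 9, 54] [ 0.439  -0.1456  0.0977] gap 0.0012 [-49.6  19.7] 53.3689984916337 158.3381415447913
now [293.31578947 233.        ] [5, 7, 7, 3, 19] [281.17021277 223.42553191] [8, 5, 7, 8, 47] [ 0.544  -0.1657  0.0854] gap 0.0011 [56.6  7.6] 57.10796792042245 7.647682723506236
```

Two-view triangulation puts the yellow boss at z = 0.0854 (home is 0.085, raised is 0.099) and at 7.6°, inside the 14° limit. The switch is on and nothing is touching, so I'm handing in.

```bash
python3 -c "
from bench import ctrl; print(ctrl.hand_in())"
```

```text
the job is handed in; nothing more can be done
None
```

The rotor is home on the drive and the switch is across at the green dot. I handed the job in at about 15 s; no verdict is reported.

I turned the rotor about 150° clockwise with the shut gripper, in two strokes on its steel-marked arms. It dropped over the key during the second stroke. I then pushed the orange ridge across at about 2 N until it snapped over, and moved the arm clear.

**Last checks:**
- **Rotor height:** seen from both cameras, the yellow boss top is at z = 85.4 mm. Home is 85 mm and resting on the key is 99 mm.
- **Rotor angle:** about 7.6° off the key, inside the 14° limit but slightly past the nominal 5.7° play. I put that down to errors in the cameras and my estimate of the drive's position.
- **Boss radius:** 57 mm measured against 54 mm nominal, put down to the same causes.
- **Switch:** the ridge moved from x = −7.2 to about +5 mm, so about 12 mm of travel.
- **Contact:** wrist force was about zero and the arm was clear of everything.

**Less certain:** a single-view height check just before was only good to a few millimetres, which is why I did the two-view check. I did not measure the bystanders again at the end. I felt no contact with any of them, and those visible in the later pictures stood where they were.

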